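# Reset the ratchet reading rest and set it to its second notch

## Robot

A 6-joint arm with a two-finger parallel gripper is mounted at the origin on the work surface. World frame = base frame: x ahead of the robot, y to its left, z up, the work surface at z = 0. Lengths are in m, angles in rad, forces in N, time in s.
With the tool pointing down it reaches from about 0.25 to 0.85 m from the base axis. Payload 12.5 kg.
Tool frame: the origin (TCP) lies midway between the tips of the shut fingers; the grasp point (between the pads) lies 19 mm behind it; z points along the fingers, y is the line along which they close (so a half turn about z gives the same grasp; the last joint's range is limited). The gripper opens to 93 mm and grips with 3 to 60 N. Pads are 15 mm wide; open, the fingers measure 128 mm over their backs; the gripper's body (75 mm by 188 mm) begins 65 mm behind the grasp point.
Start: joints at [-1.201, 0.351, 1.652, -0, 1.139, -0.085], TCP at [0.242, -0.494, 0.219] pointing down, gripper open.
Joint ranges: [-2.75, 2.75], [-0.79, 2.1], [0.01, 2.65], [-1.57, 4.71], [0.07, 3.14], [-2.87, 2.87]. Speed limits (rad/s): [2.22, 2.22, 2.79, 3.14, 3.14, 3.14].

## Interface

Orientations are given as a unit quaternion [x, y, z, w].
In Python, from plant import sensors, snapshot, sign_off gives the robot as it stands.
- The arm moves only by the shell command python3 -m pendant 'ROWS' [FORCE]. ROWS is JSON, a list of rows, each a list of 5 numbers: the shift along the tool's x, y, z in mm, then the turn about the tool's z in rad, then the opening, from 0 (shut) to 1 (fully open). A call has 1 to 10 rows; each row shifts and turns the commanded pose from where the row before left it, along the tool's axes as they then stand; what a row does not reach is not made up. A row lasts 1/12 s, in which the tool goes at most 41.7 mm and 7.16 degrees, less where a joint would pass 70% of its speed; a pose out of reach is approached as far as the arm can. A call with a gripper value outside its range is refused whole. The fingers move at their own pace and stop on an object; FORCE is the grip in N (left out, the last holds). Time passes only in rows, so rows that do not move let the fingers close. It gives the time, the measured TCP pose, the force, the opening and the grip force at its end, in the units of the state.
- sensors.sense(): the state, without advancing time (a new reading comes with each control period).
- snapshot(name): name is "side" or "top" or "wrist"; returns a dict with "color" (420x560x3 uint8, red, green, blue), "fx", "fy", "cx", "cy" (pixels), "eye" and "orientation" of the camera in the world. Camera axes: x right, y up, looking along -z (the intrinsics and any distortion apply to the point x, -y, -z); pixel columns grow to the right and rows downward; lengths in m; the calibration is good to about 2 mm. A picture is of the moment at which its call begins. There is no depth.
- sign_off(): hands the job in; it is judged then, once.
The state is a dict: "time": time; "q": joint angles; "joint_velocities": joint speeds; "tau": joint torques, N m; "position": TCP position; "ee_rot": TCP orientation; "ft_force": force on the tool from outside, world axes, zero at the start; "ft_torque": the same for the moment, N m; "grip_width": opening from 0.0 (shut) to 1.0 (fully open); "gripper_force": force on a finger pad.
Only numpy, scipy, OpenCV 4.12 (cv2) and the standard library are available. Lean on these libraries where they do the work, as an engineer would, in place of code of your own. Each camera call takes 0.05 s, during which the arm holds its last target. There are 200 camera calls.

## Task

The reading rest on the bedside cart stands too steep for the patient. Lift its board past the top notch until the ratchet lets go, lower it gently all the way down flat so that the ratchet catches again, then raise it to the second notch up from flat and leave it standing there, let go. Do not disturb the eyedrop tray, the acrylic stand, the mirror or the jar.

Things in the scene. Friction and masses are not known exactly. Their poses are not given: they have to be found in the camera images.
- rest: Fixed metal frame of the reading rest on the cart: 300 mm deep (x), 284 mm wide (y). Origin on the cart top under the middle of the frame; x points from the hinge side (nearest the robot) to the handle side, z up. The board's hinge line runs along y at x = -110, z = 80 mm. At x = 55 mm a cross rail carries the flat board.
- lamp (a point): Centre of the rest's fixed lamp head, a slim bar 130 mm along y, 30 mm wide, 14 mm thick, 430 mm above the cart, over x = 95 mm of the rest; its 13 mm post is at x = 95, y = -170 mm. An upright gripper and wrist over the lowered handle would hit it: lean the tool back towards the hinge, fingers pointing away from it, about 25 degrees with the board flat, up to 45 with it steep.
- board (a joint): Angle of the bamboo board about its hinge, rad: 0 = flat, grows as the handle edge rises, stop at 1.187. Board 264 mm wide, 246 mm from hinge to outer edge, 10 mm thick, 0.45 to 0.7 kg. Its five notches hold it at about 0.175, 0.35, 0.525, 0.70 and 0.87; it starts at the third, fourth or fifth. Let go between notches it sinks to the notch below. Lifting takes about 3 N at the handle.
- pawl (a joint): Angle of the sprung steel pawl under the board, rad: -0.02 to 0.04 in a notch, up to 0.14 riding over a tooth. Going up it clicks in 0.02 rad of board angle above each notch. From board angle 0.95 to 1.09 a release plate is carried in, holds the pawl clear (0.19) and stays: the board is free and drops if let go. Lowering from 0.12 to 0 carries the plate out: pawl in again. Not handled.
- hinge (a point): Middle of the board's hinge line, 80 mm above the cart; x points along the board towards the handle, y along the hinge, z square to the board (turns with the board).
- handle (a point): Middle of the handle: a round aluminium bar 16 mm thick, 130 mm of it free, along y (parallel to the hinge), 238 mm from the hinge line in the board's mid-plane; axes as hinge. Between bar and board is a hand slot 40 mm wide; beyond the bar it is open. Board flat: bar centre 80 mm above the cart, nothing under it. The bar can turn between the fingers, so one tool tilt serves the whole arc.
- tray_center (a point): Bystander: grey silicone tray 150 x 56 mm with four eyedrop bottles fast in its slots, 75 mm high in all; the point is its centre, 30 mm above the cart.
- stand_center (a point): Bystander: clear acrylic stand, foot 90 x 80 mm, leaning back plate, 128 mm high; the point is 60 mm above the middle of its foot.
- mirror_center (a point): Bystander: round mirror 116 mm across on a swivel stand, 184 mm high; the point is on the stand's axis 90 mm above the cart.
- jar_center (a point): Bystander: frosted glass screw-top jar 74 mm across, 64 mm high; the point is its centre.

How it is judged:
By the outcome, as a careful person would: the job done as asked, in the order asked, and still so for the second after the job is handed in, with the robot touching nothing.
It also fails if it takes over 43 s, if anything falls off the work surface, if the arm or the gripper's body presses on something with over 40 N, if the wrist force passes 120 N, or if a joint passes its speed limit or range.

## Working session

There is one attempt and no reset: what is moved stays moved. The work goes in short steps, Python scripts to look and compute and a shell command to move; the robot and the scene stay as the last step left them, time stands still between calls to the robot, and variables do not carry over. Pictures are saved under pics/ and viewed, at most 10 in all, crops included, and the job is handed in when it is done.

```bash
ls; mkdir -p pics
python3 - <<'E'
from plant import sensors, snapshot
import cv2, numpy as np
s=sensors.sense(); print({k:np.round(v,3).tolist() for k,v in s.items()})
for n in("side","top"):
    d=snapshot(n); cv2.imwrite(f"pics/{n}0.png",d["color"][:,:,::-1]); print(n,{k:v for k,v in d.items() if k!="color"})
E
```

```text
pics
{'time': 0.0, 'q': [-1.201, 0.351, 1.652, -0.0, 1.139, -0.085], 'joint_velocities': [0.001, -0.001, -0.0, -0.001, 0.001, 0.001], 'tau': [0.002, -49.732, -28.526, 0.07, 0.026, -0.0], 'position': [0.241, -0.494, 0.218], 'ee_rot': [0.974, 0.225, -0.0, -0.001], 'ft_force': [0.801, -0.13, 0.485], 'ft_torque': [-0.052, 0.005, 0.022], 'gripper_force': 0.0, 'grip_width': 0.996}
side {'fx': 397.1270973015138, 'fy': 397.1270973015138, 'cx': 272.1896786872667, 'cy': 204.6197126368134, 'eye': array([0.1721855 , 0.76446116, 0.86604469]), 'orientation': array([-0.09830242,  0.44468204,  0.87075035, -0.18544094])}
top {'fx': 509.17316879248114, 'fy': 509.17316879248114, 'cx': 280.9928064433392, 'cy': 205.95361139665366, 'eye': array([0.43069514, 0.00810172, 1.64850999]), 'orientation': array([ 0.021847  , -0.03155075, -0.69636367,  0.71666233])}
```

View pics/side0.png

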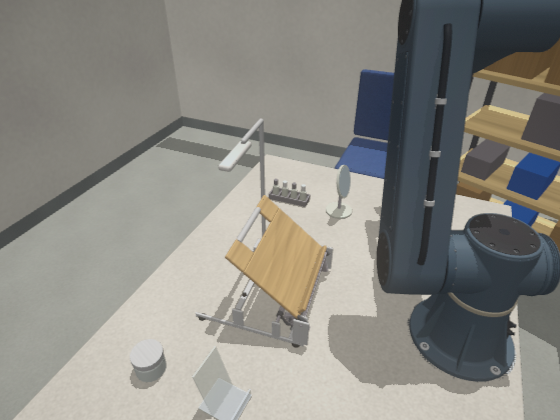

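View pics/top0.png

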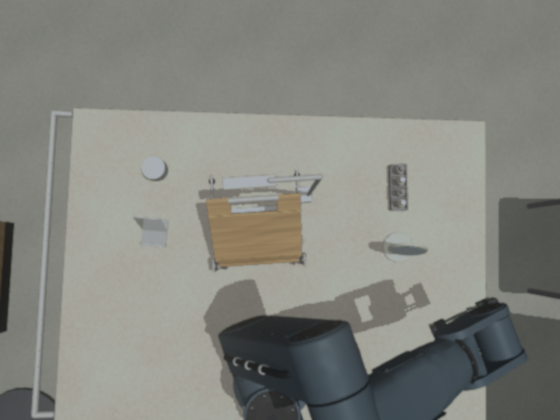

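The side view shows the bamboo board standing steep at about (280,260), with its handle bar at (245,225), the lamp head at (237,154), the jar at (148,358) and the acrylic stand at (220,385). In the top view the board spans (208..302, 194..268), the lamp is at (247,183), the jar at (153,168), the stand at (153,232), the tray at (398,187) and the mirror at (405,247).

```bash
cat > h.py <<'E'
import numpy as np, cv2
from scipy.spatial.transform import Rotation as R
from plant import sensors, snapshot
def ray(d,u,v):
    r=R.from_quat(d["orientation"]).apply([(u-d["cx"])/d["fx"],-(v-d["cy"])/d["fy"],-1]); return np.array(d["eye"]),r/np.linalg.norm(r)
def onz(d,u,v,z):
    e,r=ray(d,u,v); return e+r*(z-e[2])/r[2]
def proj(d,p):
    c=R.from_quat(d["orientation"]).inv().apply(np.array(p)-d["eye"]); return np.array([d["cx"]-d["fx"]*c[0]/c[2],d["cy"]+d["fy"]*c[1]/c[2]])
def tri(d1,p1,d2,p2):
    A=[];b=[]
    for d,p in((d1,p1),(d2,p2)):
        e,r=ray(d,*p); M=np.eye(3)-np.outer(r,r); A.append(M);b.append(M@e)
    x=np.linalg.solve(A[0]+A[1],b[0]+b[1]); 
    return x, max(np.linalg.norm(a@x-c) for a,c in zip(A,b))
def bamboo(d,roi):
    h=cv2.cvtColor(d["color"],cv2.COLOR_RGB2HSV); m=cv2.inRange(h,(8,80,60),(25,255,255))
    k=np.zeros_like(m); x0,y0,x1,y1=roi; k[y0:y1,x0:x1]=m[y0:y1,x0:x1]
    c=max(cv2.findContours(k,0,2)[0],key=cv2.contourArea); return c
E
python3 - <<'E'
from h import *
S=snapshot("side");T=snapshot("top")
for n,d,roi in(("side",S,(200,180,350,330)),("top",T,(190,180,320,280))):
    c=bamboo(d,roi); hull=cv2.convexHull(c); print(n,cv2.contourArea(c),cv2.approxPolyDP(c,3,True)[:,0].tolist(),"hull",cv2.approxPolyDP(hull,3,True)[:,0].tolist())
    x0,y0,x1,y1={"side":(180,180,345,355),"top":(190,165,330,275)}[n]
    cv2.imwrite(f"pics/{n}1.png",cv2.resize(d["color"][y0:y1,x0:x1,::-1],None,fx=4 if n=="side" else 5,fy=4 if n=="side" else 5,interpolation=cv2.INTER_CUBIC)[:600,:800])
E
```

```text
side 5592.5 [[264, 195], [257, 206], [271, 222], [255, 251], [236, 240], [225, 257], [296, 317], [305, 309], [325, 246], [315, 242]] hull [[264, 195], [325, 246], [305, 309], [296, 317], [225, 257]]
top 4943.5 [[298, 194], [280, 196], [276, 212], [232, 215], [226, 199], [207, 201], [215, 257], [220, 265], [297, 260], [301, 254]] hull [[298, 194], [301, 254], [297, 260], [220, 265], [215, 257], [207, 201]]
```

View pics/side1.png

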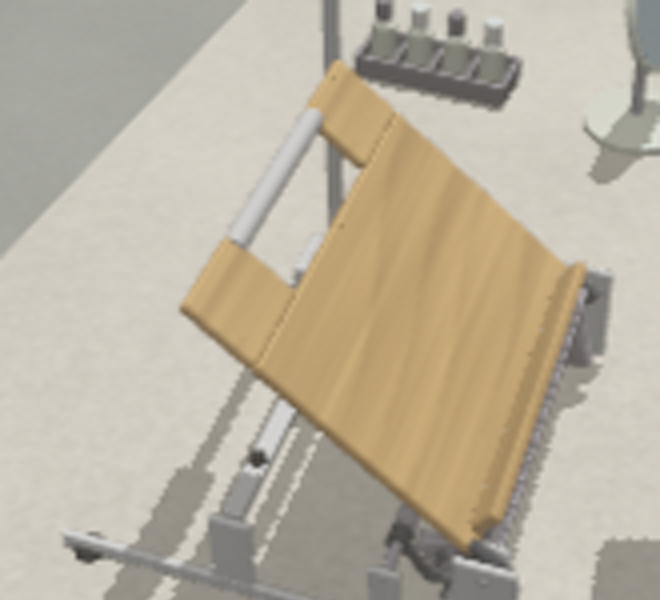

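View pics/top1.png

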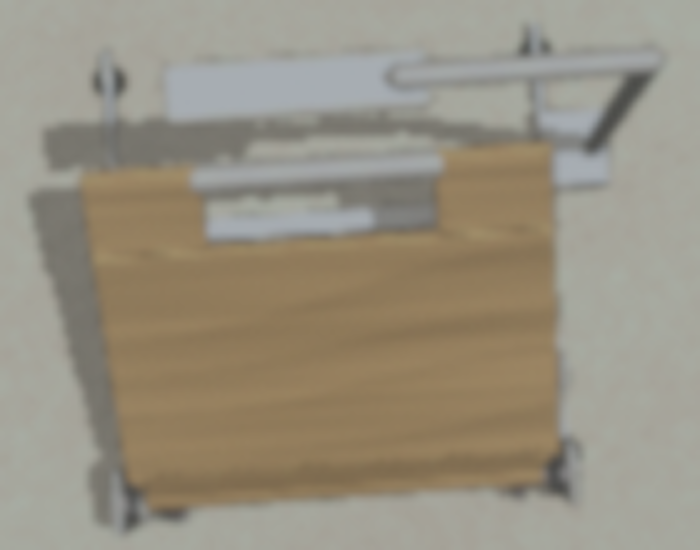

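The crops show the handle bar clearly. Its ends are at side (239,240) and (259.5,208), and at top (228.6,201) and (278,197.8). The outer board corners are at side (225.5,257) and (264,195), and at top (207,200) and (300,194).

Run:
```python
from h import *
S=snapshot("side");T=snapshot("top")
P={}
for n,a,b in(("hL",(239,240),(228.6,201)),("hR",(259.5,208),(278,197.8)),("cL",(225.5,257),(207,200)),("cR",(264,195),(300,194)),
 ("lampL",(221,165),(223.5,183.5))):
    x,e=tri(S,a,T,b);P[n]=x;print(n,x.round(4),round(e,4))
# lamp corners in top at z .43
print("lamp",[onz(T,190+u/5,165+v/5,.437).round(3).tolist() for u,v in((166,68),(166,122),(428,52),(428,106),(660,60))])
# feet / frame corners
hm=(P["hL"]+P["hR"])/2; y=P["hL"]-P["hR"]; y2=P["cL"]-P["cR"]
print(hm,np.linalg.norm(y),np.arctan2(-y[0],y[1]),np.arctan2(-y2[0],y2[1]),np.linalg.norm(y2))
z=hm[2]; th=np.arcsin((z-.08)/.238); print("theta",th)
yaw=np.arctan2(-y2[0],y2[1]); ex=np.array([np.cos(yaw),np.sin(yaw),0]);
print("hinge",hm-ex*.238*np.cos(th), "origin", hm-ex*(.238*np.cos(th)-.110))
ft=[onz(T,190+u/5,165+v/5,.02) for u,v in((108,82),(533,48),(128,508),(572,470))]; print("feet",np.round(ft,3).tolist())
for n,p,zz in(("tray",(398,187),.05),("mirror",(405,247),.09),("jar",(153,168),.064),("stand",(153,236),.03)): print(n,onz(T,*p,zz).round(3))
```

```text
hL [0.5472 0.1361 0.2367] 0.0001
hR [ 0.5594 -0.0012  0.2366] 0.001
cL [0.5493 0.197  0.2325] 0.0007
cR [ 0.5731 -0.0617  0.237 ] 0.0003
lampL [0.5757 0.1334 0.4364] 0.0036
lamp [[0.584, 0.133, 0.437], [0.558, 0.132, 0.437], [0.596, 0.008, 0.437], [0.57, 0.007, 0.437], [0.595, -0.104, 0.437]]
[0.55332706 0.06744845 0.23666483] 0.13783185770411865 0.08854262681514406 0.09152955443420674 0.25977500429869843
theta 0.7184991747250606
hinge [0.37491194 0.05107244 0.23666483] origin [0.48445149 0.06112664 0.23666483]
feet [[0.627, 0.213, 0.02], [0.657, -0.06, 0.02], [0.355, 0.189, 0.02], [0.387, -0.092, 0.02]]
tray [ 0.623 -0.381  0.05 ]
mirror [ 0.434 -0.395  0.09 ]
jar [0.658 0.391 0.064]
stand [0.446 0.39  0.03 ]
```

```bash
python3 -m pendant '[[0,0,-32,-0.12,1],[0,0,-32,-0.12,1],[0,0,-32,-0.12,1],[0,0,-32,-0.12,1],[0,0,-32,-0.12,1],[0,0,-32,-0.12,1],[0,0,-32,-0.12,1],[0,0,-32,-0.12,1],[0,0,-32,-0.12,1],[0,0,-32,-0.12,1]]' 20; python3 -c "
from h import *
s=sensors.sense();print(R.from_quat(s['ee_rot']).as_matrix().round(3),s['q'])"
```

```text
time: 1.13
position: [0.2415, -0.4936, 0.5403]
ee_rot: [0.675, 0.738, -0.0, 0.0]
ft_force: [0.5, -0.4, 0.3]
grip_width: 0.999
gripper_force: 0.0
[[-0.09   0.996  0.   ]
 [ 0.996  0.09  -0.   ]
 [-0.     0.    -1.   ]] [-1.20053276e+00  2.41045284e-01  1.04029071e+00  3.31184035e-05
  1.86007759e+00 -1.29051021e+00]
```

```bash
python3 -m pendant '[[34,20,0,0,1],[34,20,0,0,1],[34,20,0,0,1],[34,20,0,0,1],[34,20,0,0,1],[34,20,0,0,1],[34,20,0,0,1],[34,20,0,0,1],[34,20,0,0,1],[34,20,0,0,1]]'; python3 -m pendant '[[34,20,0,0,1],[34,20,0,0,1],[34,20,0,0,1],[34,20,0,0,1],[34,20,0,0,1],[0,40,0,0,1],[0,40,0,0,1],[0,40,0,0,1],[0,40,0,0,1],[0,40,0,0,1]]';python3 -c "
from h import *
s=sensors.sense();print(R.from_quat(s['ee_rot']).as_matrix().round(3),s['q'])"
```

```text
time: 1.97
position: [0.4126, -0.1365, 0.5388]
ee_rot: [0.677, 0.736, 0.0, 0.0]
ft_force: [0.5, -0.7, -0.3]
grip_width: 1.001
gripper_force: 0.0
time: 2.8
position: [0.6905, 0.0557, 0.5379]
ee_rot: [0.677, 0.736, -0.0, -0.0]
ft_force: [0.5, 0.3, 0.4]
grip_width: 1.003
gripper_force: 0.0
[[-0.084  0.996 -0.001]
 [ 0.996  0.084 -0.   ]
 [ 0.    -0.001 -1.   ]] [ 1.32789305e-02  6.16407579e-01  4.91283831e-01 -2.17244455e-05
  2.03518773e+00 -7.09733094e-02]
```

```bash
python3 -m pendant '[[0,40,0,0,1],[0,40,0,0,1],[0,40,0,0,1],[0,40,0,0,1],[0,40,0,0,1],[0,40,0,0,1]]';python3 -c "
from h import *
s=sensors.sense();print(R.from_quat(s['ee_rot']).as_matrix().round(3),s['q'])"
```

```text
time: 3.3
position: [0.7991, 0.0646, 0.4785]
ee_rot: [0.676, 0.736, 0.025, 0.023]
ft_force: [-0.7, -1.3, 1.1]
grip_width: 1.001
gripper_force: 0.0
[[-0.084  0.994  0.069]
 [ 0.996  0.084  0.006]
 [-0.     0.069 -0.998]] [ 0.02108365  0.95383323  0.01387595  0.00500034  2.10478967 -0.06018967]
```

```bash
python3 -m pendant '[[0,30,-28,0,1],[0,30,-28,0,1],[0,30,-28,0,1],[0,30,-28,0,1],[0,30,-28,0,1]]';python3 -c "
from h import *
s=sensors.sense();print(R.from_quat(s['ee_rot']).as_matrix().round(3),s['q'])"
```

```text
time: 3.72
position: [0.7901, 0.0644, 0.5428]
ee_rot: [0.674, 0.733, 0.069, 0.064]
ft_force: [0.1, -0.7, -0.8]
grip_width: 1.0
gripper_force: 0.0
[[-0.084  0.979  0.186]
 [ 0.996  0.083  0.015]
 [-0.001  0.186 -0.982]] [ 0.0186062   0.87580096  0.01192375  0.01295538  2.06668397 -0.05819798]
```

```bash
python3 -m pendant '[[0,30,-28,0,1],[0,30,-28,0,1],[0,30,-28,0,1],[0,30,-28,0,1],[0,30,-28,0,1],[0,30,-28,0,1],[0,30,-28,0,1],[0,30,-28,0,1],[0,30,-28,0,1]]';python3 -c "
from h import *
s=sensors.sense();print(R.from_quat(s['ee_rot']).as_matrix().round(3),s['q'])
d=snapshot('side');cv2.imwrite('pics/side2.png',d['color'][:,:,::-1])"
```

```text
time: 4.47
position: [0.7576, 0.0623, 0.6558]
ee_rot: [0.664, 0.723, 0.14, 0.129]
ft_force: [-0.0, 0.3, -0.2]
grip_width: 1.002
gripper_force: 0.0
[[-0.084  0.924  0.373]
 [ 0.996  0.078  0.03 ]
 [-0.001  0.374 -0.927]] [ 0.01124652  0.73538216  0.0128969   0.02894923  2.01040142 -0.05539556]
```

View pics/side2.png

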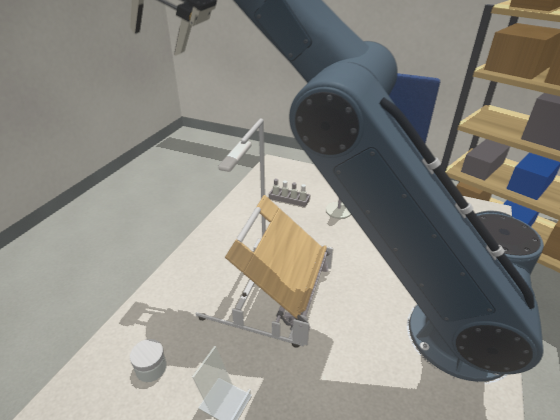

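The side view shows the tool raised above and behind the lamp, out at the top left (fingers at 185,30). The board and the bystanders haven't moved.

```bash
python3 -m pendant '[[0,30,-28,0,1],[0,30,-28,0,1],[0,30,-28,0,0.42],[0,30,-28,0,0.42],[0,30,-28,0,0.42],[0,30,-28,0,0.42],[0,30,-28,0,0.42]]';cat > go.py <<'E'
from h import *
import sys
def rel(target):
    s=sensors.sense();M=R.from_quat(s['ee_rot']).as_matrix();print(M.round(3).tolist(),np.round(s['position'],4));return (M.T@(np.array(target)-s['position'])*1000).round(1)
E
python3 -c "
from go import *
s=sensors.sense();z=R.from_quat(s['ee_rot']).as_matrix()[:,2];b=np.array([.5533,.0674,.2366]);print(rel(b-.25*z),s['q'])"
```

```text
time: 5.1
position: [0.7114, 0.0589, 0.7503]
ee_rot: [0.652, 0.71, 0.196, 0.181]
ft_force: [0.5, -0.2, 0.1]
grip_width: 0.692
gripper_force: 0.0
[[-0.084, 0.855, 0.512], [0.996, 0.072, 0.042], [-0.001, 0.513, -0.858]] [0.7114 0.0589 0.7503]
[  22.3 -398.2  110.4] [ 1.46839137e-03  6.12614742e-01  1.26259685e-02  4.46869949e-02
  1.97840156e+00 -5.35692743e-02]
```

```bash
python3 -m pendant '[[2,-38,10,0,0.42],[2,-38,10,0,0.42],[2,-38,10,0,0.42],[2,-38,10,0,0.42],[2,-38,10,0,0.42],[2,-38,10,0,0.42],[2,-38,10,0,0.42],[2,-38,10,0,0.42],[2,-38,10,0,0.42],[2,-38,10,0,0.42]]';
python3 -c "
from go import *
s=sensors.sense();z=R.from_quat(s['ee_rot']).as_matrix()[:,2];b=np.array([.5533,.0674,.2366]);print(rel(b-.12*z),s['q'])
d=snapshot('wrist');cv2.imwrite('pics/w0.png',d['color'][:,:,::-1])
d=snapshot('side');cv2.imwrite('pics/side3.png',d['color'][:,:,::-1])"
```

```text
time: 5.93
position: [0.506, 0.0566, 0.543]
ee_rot: [0.652, 0.71, 0.195, 0.18]
ft_force: [0.5, -0.7, 0.8]
grip_width: 0.422
gripper_force: 0.0
[[-0.084, 0.856, 0.511], [0.996, 0.072, 0.043], [-0.001, 0.512, -0.859]] [0.506  0.0566 0.543 ]
[   7.  -115.8  167.7] [-0.0046789  -0.15191473  1.5367242   0.04781349  1.22079841 -0.09283583]
```

View pics/w0.png

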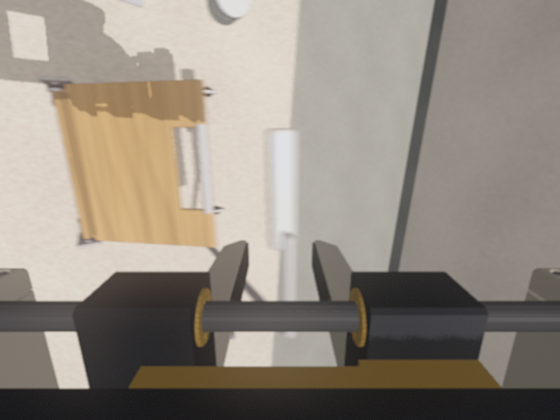

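The wrist view shows the board at (140,165), the bar from (204,125) to (208,211), and the lamp head at (284,185). So the bar is still well to the left of the finger gap.

```bash
python3 -m pendant '[[2,-38,0,0,0.42],[2,-38,0,0,0.42],[2,-38,0,0,0.42],[1,-2,30,0,0.42],[0,0,30,0,0.42],[0,0,30,0,0.42],[0,0,0,0,0.42],[0,0,0,0,0.42]]';
python3 -c "
from go import *
s=sensors.sense();z=R.from_quat(s['ee_rot']).as_matrix()[:,2];b=np.array([.5533,.0674,.2366]);print(rel(b-.12*z),s['q'])
d=snapshot('wrist');cv2.imwrite('pics/w1.png',d['color'][:,:,::-1])
for n in 'hL',(.5472,.1361,.2367): 
  pass
print(proj(d,(.5472,.1361,.2367)),proj(d,(.5594,-.0012,.2366)),s['time'])"
```

```text
time: 6.7
position: [0.4545, 0.059, 0.4079]
ee_rot: [0.653, 0.71, 0.195, 0.179]
ft_force: [-0.8, -0.4, 0.6]
grip_width: 0.42
gripper_force: 0.0
[[-0.084, 0.857, 0.509], [0.996, 0.072, 0.042], [-0.0, 0.511, -0.86]] [0.4545 0.059  0.4079]
[ 0.2 -2.2 77.9] [ 0.00224428 -0.2446707   1.91718008  0.0513974   0.93517054 -0.10107887]
[277.72826091 130.90358095] [278.2505893  236.95977271] 6.7
```

View pics/w1.png

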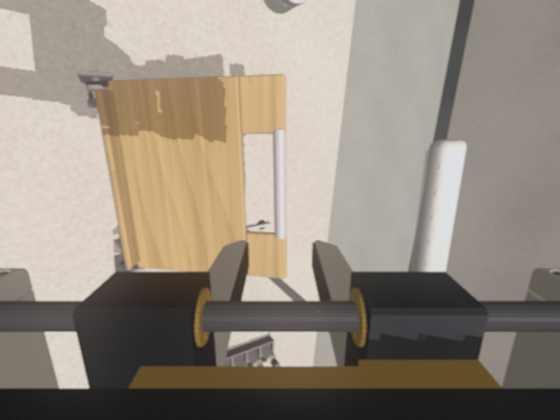

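The bar shows at (279,130) to (280.5,238), within about 2 px of my prediction of (278,131) to (278,237). The measured position holds, so I'll approach along the tool axis.

```bash
python3 -m pendant '[[0,0,38,0,0.42],[0,0,38,0,0.42],[0,0,38,0,0.42],[0,0,38,0,0.42],[0,-1,25,0,0.42],[0,0,15,0,0.42],[0,0,15,0,0.42],[0,0,0,0,0.42],[0,0,0,0,0.42]]';
python3 -c "
from go import *
b=np.array([.5533,.0674,.2366]);print(rel(b))
d=snapshot('wrist');cv2.imwrite('pics/w2.png',d['color'][:,:,::-1])"
```

```text
time: 7.5
position: [0.5593, 0.0677, 0.2303]
ee_rot: [0.652, 0.71, 0.195, 0.18]
ft_force: [-0.2, -0.2, 1.0]
grip_width: 0.42
gripper_force: 0.0
[[-0.084, 0.856, 0.51], [0.996, 0.072, 0.042], [-0.001, 0.512, -0.859]] [0.5593 0.0677 0.2303]
[ 0.2 -1.9 -8.5]
```

View pics/w2.png

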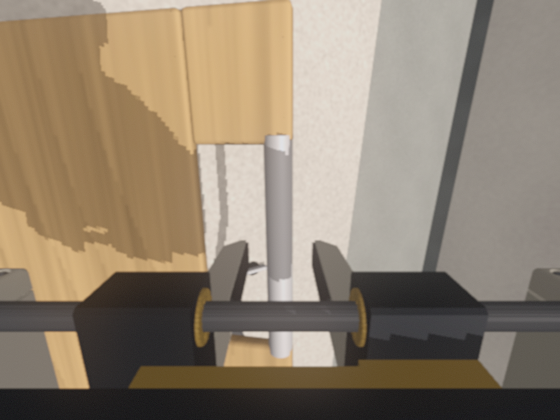

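The bar lies midway between the fingers, at columns 265–292 with the fingers at 247 and 313, and the inner finger is inside the slot. Closing the grip.

```bash
python3 -m pendant '[[0,-1,3,0,0.42],[0,0,0,0,0.1],[0,0,0,0,0.1],[0,0,0,0,0.1],[0,0,0,0,0.1]]' 25
cat > arc.py <<'E'
from go import *
# rows (tool y,z mm) along handle arc from present TCP; assumes bar fixed 'off' along tool z from TCP
s=sensors.sense();M=R.from_quat(s['ee_rot']).as_matrix();p=np.array(s['position'])
off=float(sys.argv[1])/1000; bar=p-M[:,2]*off
ex=np.array([np.cos(.09),np.sin(.09),0]);H=np.array([.375,.0511,.08])
th=np.arctan2(bar[2]-H[2],(bar-H)@ex);print("theta",th.round(4),"r",np.hypot(bar[2]-H[2],(bar-H)@ex).round(4),"t",s['time'],"F",np.round(s['ft_force'],1),"grip",s['gripper_force'],s['grip_width'])
pos=lambda t:H+.238*(np.cos(t)*ex+np.sin(t)*np.array([0,0,1]))
a=th
for t in map(float,sys.argv[2:]):
    print(t,(M.T@(pos(t)-pos(a))*1000).round(1).tolist());a=t
E
python3 arc.py 11 0.8 0.9 1.0 1.1 1.13
```

```text
time: 7.97
position: [0.5599, 0.0678, 0.2267]
ee_rot: [0.652, 0.71, 0.196, 0.18]
ft_force: [9.3, 1.4, 8.8]
grip_width: 0.184
gripper_force: 6.4
theta 0.7146 r 0.2382 t 7.9667 F [9.3 1.4 8.8] grip 6.400948315858841 0.1842158791797561
0.8 [-0.1, -4.4, -19.8]
0.9 [-0.1, -7.3, -22.6]
1.0 [-0.1, -9.5, -21.8]
1.1 [-0.1, -11.6, -20.7]
1.13 [-0.0, -3.9, -6.0]
```

```bash
python3 -m pendant '[[0,0,0,0,0.05],[0,0,0,0,0.05],[0,-2,-10,0,0.05],[0,-2.4,-10,0,0.05],[0,-3.6,-11.3,0,0.05],[0,-3.7,-11.3,0,0.05],[0,0,0,0,0.05]]' 25;python3 arc.py 11 1.0 1.1 1.13
```

```text
time: 8.55
position: [0.5284, 0.0648, 0.2593]
ee_rot: [0.652, 0.709, 0.197, 0.182]
ft_force: [7.5, -2.1, 4.3]
grip_width: 0.163
gripper_force: 25.0
theta 0.9046 r 0.24 t 8.55 F [ 7.5 -2.1  4.3] grip 24.977190792560577 0.16319752161946494
1.0 [-0.1, -9.0, -20.8]
1.1 [-0.1, -11.6, -20.8]
1.13 [-0.0, -3.9, -6.0]
```

```bash
python3 -m pendant '[[0,-4,-10.4,0,0.05],[0,-4.5,-10.4,0,0.05],[0,-5.6,-10.4,0,0.05],[0,-6,-10.4,0,0.05],[0,-3.9,-6,0,0.05],[0,0,0,0,0.05],[0,0,0,0,0.05]]' 25;python3 arc.py 11 1.0 0.85 0.7 0.55 0.4 0.25 0.1 0
```

```text
time: 9.13
position: [0.485, 0.0607, 0.2883]
ee_rot: [0.652, 0.709, 0.197, 0.183]
ft_force: [7.5, -4.9, 10.1]
grip_width: 0.165
gripper_force: 25.0
theta 1.1224 r 0.2416 t 9.1333 F [ 7.5 -4.9 10.1] grip 24.958939254283905 0.16539435746184383
1.0 [0.2, 14.4, 25.3]
0.85 [0.2, 13.2, 33.1]
0.7 [0.2, 8.1, 34.7]
0.55 [0.2, 2.8, 35.6]
0.4 [0.2, -2.5, 35.6]
0.25 [0.2, -7.8, 34.8]
0.1 [0.1, -12.9, 33.2]
0.0 [0.1, -11.3, 20.9]
```

```bash
cat > ang.py <<'E'
from h import *
d=snapshot('side');c=bamboo(d,(150,150,350,330));hull=cv2.approxPolyDP(cv2.convexHull(c),2,True)[:,0]
ex=np.array([np.cos(.09),np.sin(.09),0]);ey=np.array([-np.sin(.09),np.cos(.09),0]);H=np.array([.375,.0511,.08])
for u in hull:
    e,r=ray(d,*u)
    k=(.132-(e-H)@ey)/(r@ey);q=e+k*r-H;x,z=q@ex,q[2]; print(u,"L: ang",np.arctan2(z,x).round(3),"r",np.hypot(x,z).round(3))
E
python3 ang.py; python3 -c "
import cv2
from h import *
d=snapshot('side');cv2.imwrite('pics/s4.png',cv2.resize(d['color'][100:350,150:400,::-1],None,fx=2.4,fy=2.4))"
```

```text
[297 204] L: ang 1.509 r 0.343
[304 207] L: ang 1.55 r 0.339
[330 249] L: ang 1.771 r 0.253
[309 312] L: ang 1.963 r 0.045
[299 316] L: ang 1.247 r 0.019
[255 244] L: ang 1.094 r 0.243
[264 226] L: ang 1.251 r 0.286
```

View pics/s4.png

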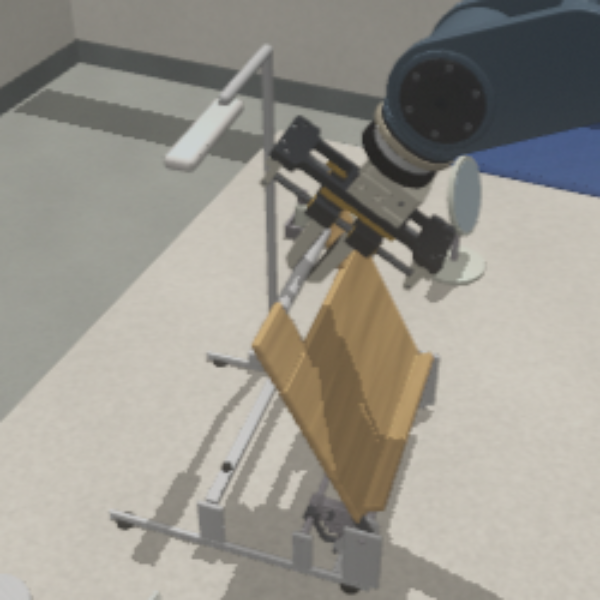

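The side crop shows the gripper on the bar of the steep board, clear of the lamp (205,135). The visible board corner gives about 1.09–1.11 rad. I'll go a touch higher so the release is certain.

```bash
python3 -m pendant '[[0,-2.2,-3.4,0,0.05],[0,-2.3,-3.4,0,0.05],[0,0,0,0,0.05],[0,0,0,0,0.05]]' 25;python3 ang.py | grep '2[45][0-9]\] L: ang 1.[01]'; python3 arc.py 11 1.0 0.85 0.7 0.55 0.4 0.25 0.1 0
```

```text
time: 9.57
position: [0.478, 0.0601, 0.2919]
ee_rot: [0.652, 0.709, 0.197, 0.183]
ft_force: [8.2, -6.6, 10.1]
grip_width: 0.164
gripper_force: 25.0
[258 243] L: ang 1.129 r 0.244
theta 1.1548 r 0.2419 t 9.6167 F [ 8.7 -5.1 10.6] grip 24.956888258457184 0.16094039739704558
1.0 [0.3, 18.7, 31.7]
0.85 [0.2, 13.2, 33.1]
0.7 [0.2, 8.1, 34.7]
0.55 [0.2, 2.8, 35.6]
0.4 [0.2, -2.5, 35.6]
0.25 [0.2, -7.8, 34.8]
0.1 [0.1, -12.9, 33.2]
0.0 [0.1, -11.3, 20.9]
```

```bash
python3 -m pendant '[[0,6.8,10.3,0,0.05],[0,6.3,10.5,0,0.05],[0,5.6,10.8,0,0.05],[0,5,11,0,0.05],[0,4.4,11,0,0.05],[0,3.8,11.1,0,0.05],[0,3.3,11.5,0,0.05],[0,2.7,11.6,0,0.05],[0,2.1,11.6,0,0.05]]' 25; python3 arc.py 11 0.55 0.4 0.25 0.1 0
```

```text
time: 10.37
position: [0.5624, 0.068, 0.2249]
ee_rot: [0.652, 0.709, 0.197, 0.181]
ft_force: [6.8, 3.3, 4.5]
grip_width: 0.161
gripper_force: 25.0
theta 0.702 r 0.2389 t 10.3667 F [6.8 3.3 4.5] grip 25.022419095039368 0.16101832275720757
0.55 [0.2, 3.1, 36.0]
0.4 [0.1, -2.4, 35.6]
0.25 [0.1, -7.7, 34.8]
0.1 [0.1, -12.8, 33.3]
0.0 [0.0, -11.2, 21.0]
```

```bash
python3 -m pendant '[[0,1.6,12,0,0.05],[0,1,12,0,0.05],[0,0.4,12,0,0.05],[0,-0.2,11.9,0,0.05],[0,-0.8,11.9,0,0.05],[0,-1.4,11.8,0,0.05]]' 25; python3 arc.py 11 0.25 0.1 0
```

```text
time: 10.87
position: [0.5992, 0.0714, 0.1633]
ee_rot: [0.652, 0.71, 0.196, 0.181]
ft_force: [8.4, 5.8, 3.3]
grip_width: 0.162
gripper_force: 25.0
theta 0.3996 r 0.2382 t 10.8667 F [8.4 5.8 3.3] grip 25.04002958536148 0.16210743757285254
0.25 [0.1, -7.6, 34.7]
0.1 [0.1, -12.8, 33.3]
0.0 [0.0, -11.2, 21.0]
```

```bash
python3 ang.py
```

```text
[322 246] L: ang 1.705 r 0.254
[301 308] L: ang 1.524 r 0.048
[294 318] L: ang 0.304 r 0.019
[213 272] L: ang 0.397 r 0.243
[223 256] L: ang 0.682 r 0.248
[259 236] L: ang 1.172 r 0.261
[290 231] L: ang 1.448 r 0.275
```

```bash
python3 -m pendant '[[0,-2,11.6,0,0.05],[0,-2.5,11.6,0,0.05],[0,-3.1,11.5,0,0.05],[0,-3.7,11.2,0,0.05],[0,-4.3,11,0,0.05],[0,-4.8,11,0,0.05],[0,-3.7,7,0,0.05],[0,-3.7,7,0,0.05],[0,-3.8,7,0,0.05],[0,0,0,0,0.05]]' 25; python3 arc.py 11 0.0;python3 ang.py
```

```text
time: 11.75
position: [0.6189, 0.073, 0.0709]
ee_rot: [0.652, 0.709, 0.197, 0.182]
ft_force: [18.9, 9.5, -1.6]
grip_width: 0.168
gripper_force: 25.0
theta 0.0013 r 0.2392 t 11.75 F [18.9  9.5 -1.6] grip 24.956610202789307 0.16776044681159388
0.0 [0.0, -0.2, 0.3]
[319 247] L: ang 1.683 r 0.249
[320 253] L: ang 1.704 r 0.234
[298 314] L: ang 1.226 r 0.026
[292 319] L: ang -0.003 r 0.023
[210 297] L: ang -0.009 r 0.243
[220 279] L: ang 0.35 r 0.221
[273 239] L: ang 1.287 r 0.251
```

```bash
python3 -m pendant '[[0,0.3,2,0,0.05],[0,0.3,2,0,0.05],[0,0,0,0,0.05]]' 25; python3 arc.py 11 0.0;python3 ang.py|grep ' -0'
```

```text
time: 12.05
position: [0.6196, 0.0729, 0.0683]
ee_rot: [0.652, 0.71, 0.196, 0.181]
ft_force: [1.6, 3.6, 9.9]
grip_width: 0.166
gripper_force: 25.0
theta -0.0094 r 0.2399 t 12.05 F [1.6 3.6 9.9] grip 25.01653701066971 0.16601861725752187
0.0 [-0.0, 1.2, -1.9]
[292 319] L: ang -0.003 r 0.023
[210 297] L: ang -0.009 r 0.243
```

```bash
python3 arc.py 11 0.1 0.2 0.3 0.4
```

```text
theta -0.0094 r 0.2399 t 12.1 F [ 1.7  3.3 10.1] grip 25.01643866300583 0.1630266081796304
0.1 [-0.0, 12.4, -22.9]
0.2 [-0.0, 9.1, -22.0]
0.3 [-0.1, 6.8, -22.8]
0.4 [-0.1, 4.5, -23.4]
```

```bash
python3 -m pendant '[[0,6,-12,0,0.05],[0,6,-12,0,0.05],[0,4.8,-11,0,0.05],[0,4.3,-11,0,0.05],[0,3.7,-11.4,0,0.05],[0,3.1,-11.4,0,0.05],[0,2.5,-11.7,0,0.05],[0,2,-11.7,0,0.05],[0,0,0,0,0.05]]' 25; python3 arc.py 11 0.41 0.37 0.35;python3 ang.py|grep ' 0.24'
```

```text
time: 12.85
position: [0.599, 0.0711, 0.1641]
ee_rot: [0.652, 0.71, 0.196, 0.18]
ft_force: [6.6, 1.7, -0.6]
grip_width: 0.164
gripper_force: 25.0
theta 0.4033 r 0.2384 t 12.85 F [ 6.6  1.7 -0.6] grip 24.991568326950073 0.16419778218848868
0.41 [-0.0, 0.2, -1.6]
0.37 [0.0, -1.4, 9.4]
0.35 [0.0, -0.8, 4.7]
[213 272] L: ang 0.397 r 0.243
[224 255] L: ang 0.701 r 0.248
```

```bash
python3 -m pendant '[[0,-0.6,4.5,0,0.05],[0,-0.8,5,0,0.05],[0,-0.8,5,0,0.05],[0,0,2,0,0.05],[0,0,0,0,0.05]]' 25; python3 arc.py 11 0.35;python3 ang.py|grep ' 0.24'
```

```text
time: 13.32
position: [0.6059, 0.0716, 0.1466]
ee_rot: [0.652, 0.71, 0.195, 0.18]
ft_force: [-2.2, -0.4, 9.9]
grip_width: 0.166
gripper_force: 25.0
theta 0.3246 r 0.2386 t 13.3167 F [-2.2 -0.4  9.9] grip 25.014283061027527 0.16558420091195886
0.35 [-0.0, 1.2, -5.9]
[212 277] L: ang 0.318 r 0.241
[222 260] L: ang 0.628 r 0.242
```

```bash
python3 -m pendant '[[0,0.3,-2,0,0.05],[0,0.2,-1,0,0.05],[0,0,0,0,0.05]]' 25; python3 arc.py 11; python3 ang.py|grep ' 0.24';  python3 -m pendant '[[0,0,0,0,0.22],[0,0,0,0,0.3],[0,0,0,0,0.42],[0,0,0,0,0.42],[0,0,0,0,0.42]]';python3 arc.py 11;python3 ang.py|grep ' 0.24'
```

```text
time: 13.62
position: [0.6047, 0.0715, 0.1498]
ee_rot: [0.652, 0.71, 0.195, 0.18]
ft_force: [2.0, 0.7, 5.5]
grip_width: 0.166
gripper_force: 25.0
theta 0.3386 r 0.2386 t 13.6167 F [2.  0.7 5.5] grip 25.01399964094162 0.16582172220129085
[212 276] L: ang 0.332 r 0.242
[222 259] L: ang 0.639 r 0.244
time: 14.08
position: [0.6038, 0.0714, 0.1493]
ee_rot: [0.653, 0.71, 0.194, 0.179]
ft_force: [0.8, 1.1, -0.1]
grip_width: 0.41
gripper_force: 0.0
theta 0.338 r 0.2376 t 14.0833 F [ 0.8  1.1 -0.1] grip 0.0 0.4096919796994979
[212 275] L: ang 0.347 r 0.243
[222 258] L: ang 0.651 r 0.246
```

```bash
python3 -m pendant '[[0,0,-15,0,0.42],[0,0,-20,0,0.42],[0,0,-25,0,0.42],[0,-12,-25,0,0.42],[0,-15,-30,0,0.42],[0,-15,-30,0,0.42],[0,-15,-30,0,0.42],[0,-15,-30,0,0.42],[0,0,0,0,0.42],[0,0,0,0,0.42]]'; python3 ang.py|grep ' 0.24'; python3 -c "
from h import *
s=sensors.sense();print(s['ft_force'],s['joint_velocities'].round(3) if hasattr(s['joint_velocities'],'round') else s['joint_velocities'])
d=snapshot('side');cv2.imwrite('pics/s5.png',d['color'][:,:,::-1])"
```

```text
time: 14.97
position: [0.438, 0.0575, 0.2907]
ee_rot: [0.652, 0.71, 0.196, 0.181]
ft_force: [0.4, -0.4, 0.1]
grip_width: 0.417
gripper_force: 0.0
[212 275] L: ang 0.347 r 0.243
[-0.40766124 -1.05923881 -0.23093172] [ 0.003  0.047 -0.004  0.002 -0.004  0.   ]
```

View pics/s5.png

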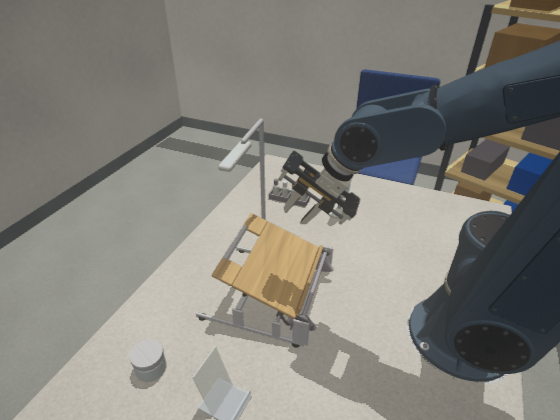

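The picture shows the board standing at the second notch (corner at 212,275, about 0.35 rad). The gripper is clear above it, and the jar (148,358), the stand and the tray are where they were.

```bash
python3 -c "
from plant import sign_off
print(sign_off())"
```

```text
the job is handed in; nothing more can be done
None
```

The board was lifted past the top notch to about 1.15 rad, lowered flat, then raised and left standing let go at the second notch (about 0.35 rad); the arm is clear, the jar, acrylic stand and tray look unmoved in the last picture, the mirror was hidden behind the arm there, and the job was handed in at about 15 s.

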